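# Hold the assembly square in the frame corner

### The arm

A 6-joint arm with a two-finger parallel gripper is mounted at the origin on the work surface. World frame = base frame: x ahead of the robot, y to its left, z up, the work surface at z = 0. Lengths are in mm, angles in rad, forces in N, time in s.
With the tool pointing down it reaches from about 350 to 875 mm from the base axis. Payload 4.2 kg.
Tool frame: the origin (TCP) lies at the very end of the fingers, on their centre line; the grasp point (between the pads) lies 19 mm behind it; z points along the fingers, y is the direction in which the jaws open and shut (so a half turn about z gives the same grasp; the last joint's range is limited). The gripper opens to 85 mm and grips with 20 to 120 N. Pads are 22 mm wide; open, the fingers measure 114 mm over their backs; the gripper's body (76 mm by 85 mm) begins 54 mm behind the grasp point. The pads swing forward as they close: fully open they stand 13 mm farther back than shut.
Start: joints at [1.595, 0.385, 0.008, 0, -1.194, -0.259], TCP at [145.374, 607.837, 231.312] pointing down, gripper open.
Joint ranges: [-3.14, 3.14], [-1.21, 2.06], [-1.07, 1.41], [-3.16, 2.05], [-2.99, -0.16], [-3.1, 3.1]. Speed limits (rad/s): [2.79, 2.79, 3.14, 3.14, 3.14, 3.14].

### API

Orientations are given as a unit quaternion [x, y, z, w].
In Python, from bench import arm gives the robot as it stands.
- The arm moves only by the tool apply_moves, never from a script. Its argument "plan" is one flat list of numbers, 5 for each row, row after row: the gripper's target within -1 to 1 (shut at 1, half-way at 0, fully open at -1), then the shift along the world's x, y, z in m, then the turn about the world's z in degrees. A call has 1 to 8 rows; each row is the pose to reach, as a shift and turn from the pose commanded when the call began; what a row does not reach only later rows make up. A row lasts 1/12 s, in which the tool goes at most 41.7 mm and 7.16 degrees, less where a joint would pass 70% of its speed; a pose out of reach is approached as far as the arm can. A call with a gripper value outside its range is refused whole. The fingers move at their own pace and stop on an object; the grip force is fixed at half the most. Time passes only in rows, so rows that repeat a pose let the fingers close. It gives the time, the measured TCP pose, the force and the opening at its end, in the units of the state.
- arm.read_state(): the state, without advancing time (a new reading comes with each control period).
- arm.get_image(name): name is "scene" or "top" or "wrist"; returns a dict with "color" (400x640x3 uint8, red, green, blue), "range_z" (400x640 float32, mm along the optical axis (not along the pixel's ray), 0 where there is no reading), "camera_matrix" (3x3 intrinsics, pixels), "camera_from_world" (4x4, takes a point from world to camera coordinates); the wrist camera has in their place "mount" (4x4, takes a point from camera to tool coordinates, whose origin is the TCP and whose axes are the flange's). Camera axes: x right, y down, z forward; pixel columns grow to the right and rows downward; lengths in mm; the calibration is good to about 2 mm. A picture is of the moment at which its call begins: read the wrist's pose just before it.
- arm.job_done(): hands the job in, once; it reports no verdict.
The state is a dict: "clock": time; "joints": joint angles; "joint_vel": joint speeds; "joint_efforts": joint torques, N m; "position": TCP position; "ee_rot": TCP orientation; "contact_force": force on the tool from outside, world axes, zero at the start; "wrist_torque": the same for the moment, N m; "gripper_width": finger opening in mm.
Only numpy, scipy, OpenCV 4.12 (cv2) and the standard library are available. Lean on these libraries where they do the work, as an engineer would, in place of code of your own. Each camera call takes 0.05 s, during which the arm holds its last target.

### The job

Clear the dark wood offcut out of the frame corner and leave it in the grey offcut tray. Then take the assembly square by its blue grip and, lying flat on the bench, press its outer corner fully into the inner corner of the frame, long leg along the stud and short leg along the plate, until both faces touch along their length. Finish while still gripping it and pressing it against both faces; do not shift the screwdriver or the spare strip.

Things in the scene. Friction and masses are not known exactly. Their poses are not given: they have to be found in the camera images.
- frame: Corner of a light wooden frame, fixed to the bench: a stud and a plate, each a bar 45 mm wide and 40 mm high, meet at a right angle. Origin: the inner corner, at bench height. Its x axis runs along the stud's inner face, its y axis along the plate's inner face; both inner faces are 175 mm long, upright, and the free space between them is where x and y are both positive. z is up.
- stud: the frame's stud: fills y from -45 to 0 mm, x from 0 to 175 mm in the frame's axes; its inner face is the plane y = 0. Its origin and axes are those of the frame.
- plate: the frame's plate: fills x from -45 to 0 mm, y from 0 to 175 mm in the frame's axes; its inner face is the plane x = 0. Its origin and axes are those of the frame.
- square_grip (a point): Aluminium L-shaped assembly square, about 0.35 kg, lying flat on the bench, with an upright blue grip. This point is on the grip's centre line at the height to grasp, 66 mm above the square's underside; the grip's top is 19 mm higher. The grip is 50 mm along x and 22 mm along y: close the fingers along y. Axes: x along the long leg, y along the short leg, z up.
- square_heel (a point): The square's outer corner at its underside, where the outer faces meet: 50 mm to -x and 50 mm to -y of the grip point and 66 mm below it; axes as the grip's. Seated, it comes to the frame's origin with its axes parallel to the frame's: long leg along the stud, short leg along the plate.
- offcut_center (a point): Centre of a loose dark wood offcut block, 70 (x) x 34 (y) x 40 mm (z), about 60 g, lying in the frame corner where the square has to go. Grasp it across its 34 mm.
- offcut: the same offcut; origin at the centre of its underside, 20 mm below the centre
- square: The same square; origin on its underside, 66 mm below the grip point. Long leg 150 mm outside, short leg 120 mm, both 14 mm wide, smooth, 36 mm high; outer face of the long leg at y = -50 mm, of the short leg at x = -50 mm. An 8 mm thick web plate at the bottom joins the legs and fills x and y from -36 to 30 mm.
- tray: Open grey plastic offcut tray fixed to the bench, outside 170 x 170 x 45 mm, walls and floor 5 mm thick. Origin: centre of its underside, z up. The tray and the square lie on opposite sides, either one on the left.
- strip: spare light wood strip lying down, 160 x 30 x 18 mm; leave it alone; origin at its underside
- screwdriver: screwdriver with a yellow handle lying down, along its x axis; leave it alone

How it is judged (in metres and radians):
On the way, in this order (a step that is already met when the one before it is completed fails the run):
1. the offcut lies in the tray, let go (x of offcut_center in the frame of tray between -0.07 and 0.07 m and y of offcut_center in the frame of tray between -0.07 and 0.07 m and z of offcut_center in the frame of tray below 0.045 m and linear speed of offcut below 0.03 m/s and contact force between the fingers and offcut below 0.1 N), for 0.2 s.
2. the square is pressed into the corner, touching both faces, and held (contact force between square and stud above 1.5 N and contact force between square and plate above 1.5 N and angle between the x axis of square_heel and the x axis of frame, either way round below 0.02 rad and angle between square_heel's own z axis and vertical below 0.04 rad and x of square_heel in the frame of frame between -0.003 and 0.003 m and y of square_heel in the frame of frame between -0.003 and 0.003 m and z of square_heel in the frame of frame between -0.003 and 0.004 m and contact force between the fingers and square above 1 N and linear speed of square below 0.02 m/s), for 0.3 s.
At the end, for the whole second after the job is handed in: Square flat (tilt under 0.04 rad), parallel to the frame within 0.02 rad, heel within 3 mm of the inner corner (up to 4 mm above the bench), over 1.5 N on stud and on plate, still, gripped by the fingers; offcut at rest in the tray, let go (all of step 1 and all of step 2); the arm keeps its last pose, push and grip.
It fails at once if the screwdriver or the spare strip is moved more than 20 mm (distance of any of screwdriver, strip from where it was at the start of the episode above 0.02 m).
It also fails if it takes over 69 s, if anything falls off the work surface, if the arm or the gripper's body presses on something with over 40 N, if the wrist force passes 120 N, or if a joint passes its speed limit or range.

## Working session

There is one attempt and no reset: what is moved stays moved. The work goes in short steps, Python scripts to look and compute and a tool call to move; the robot and the scene stay as the last step left them, time stands still between calls to the robot, and variables do not carry over. Pictures are saved under pics/ and viewed, and the job is handed in when it is done.

Besides the shell and the picture viewer there is one more tool, called after "Request:" as a command line: name --argument value ..., lists and objects as JSON in quotes. apply_moves: Moves the arm, as the interface text tells. Its arguments: {"type":"object","properties":{"plan":{"type":"array","items":{"type":"number"}}},"required":["plan"]}

```bash
mkdir -p pics; ls; cat > h.py <<'E'
import numpy as np, cv2
from bench import arm
def save(name,im): cv2.imwrite('pics/'+name,im[:,:,::-1])
def world(im,u,v,z):
    K=im['camera_matrix'];T=np.linalg.inv(im['camera_from_world'])
    d=T[:3,:3]@np.linalg.inv(K)@np.array([u,v,1.]);o=T[:3,3]
    return o+d*(z-o[2])/d[2]
def cloud(im,T=None):
    K=im['camera_matrix'];Z=im['range_z'];v,u=np.mgrid[:Z.shape[0],:Z.shape[1]]
    P=np.stack([(u-K[0,2])/K[0,0]*Z,(v-K[1,2])/K[1,1]*Z,Z],-1)
    if T is None: T=np.linalg.inv(im['camera_from_world'])
    Q=P@T[:3,:3].T+T[:3,3]; Q[Z==0]=np.nan
    return Q
E
python3 - <<'E'
from h import *
s=arm.read_state();print({k:(np.round(v,3).tolist()) for k,v in s.items()})
for n in('scene','top','wrist'):
    im=arm.get_image(n);save(n+'0.png',im['color']);np.savez('/tmp/'+n+'0.npz',**im)
    print(n,im['camera_matrix'].round(1).tolist(),(im.get('camera_from_world') if n!='wrist' else im['mount']).round(3).tolist())
E
```

```text
pics
{'clock': 0.0, 'joints': [1.595, 0.386, 0.007, -0.001, -1.194, -0.259], 'joint_vel': [-0.0, -0.002, -0.001, -0.0, 0.001, 0.001], 'joint_efforts': [0.0, -39.229, 18.839, 4.186, -0.005, -0.0], 'position': [145.265, 607.269, 230.213], 'ee_rot': [0.993, -0.117, -0.0, 0.001], 'contact_force': [-0.785, 0.397, -0.766], 'wrist_torque': [0.08, -0.005, -0.06], 'gripper_width': 85.645}
scene [[372.9, 0.0, 322.8], [0.0, 372.9, 201.1], [0.0, 0.0, 1.0]] [[0.144, 0.99, 0.011, -73.744], [0.771, -0.105, -0.628, -381.405], [-0.621, 0.099, -0.778, 1454.054], [0.0, 0.0, 0.0, 1.0]]
top [[416.8, 0.0, 319.2], [0.0, 416.8, 202.9], [0.0, 0.0, 1.0]] [[-0.002, -1.0, 0.018, -6.616], [-0.999, 0.001, -0.05, 542.644], [0.05, -0.018, -0.999, 1172.849], [0.0, 0.0, 0.0, 1.0]]
wrist [[360.6, 0.0, 320.3], [0.0, 360.6, 195.6], [0.0, 0.0, 1.0]] [[0.0, -0.956, -0.293, 74.472], [1.0, 0.0, -0.0, -0.73], [0.0, -0.293, 0.956, -143.039], [0.0, 0.0, 0.0, 1.0]]
```

View pics/top0.png

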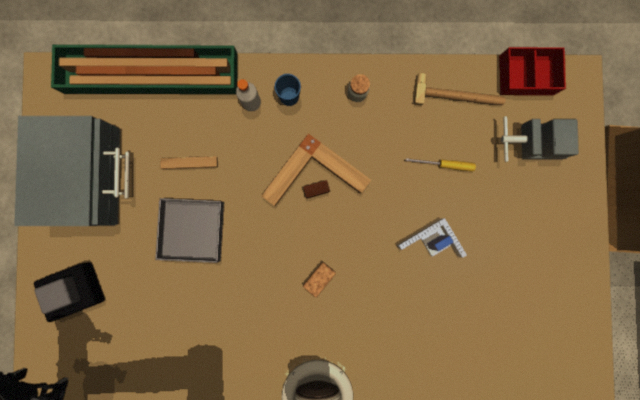

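View pics/scene0.png

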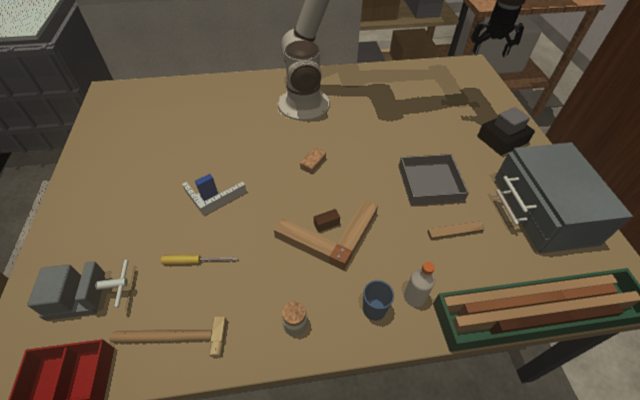

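View pics/wrist0.png

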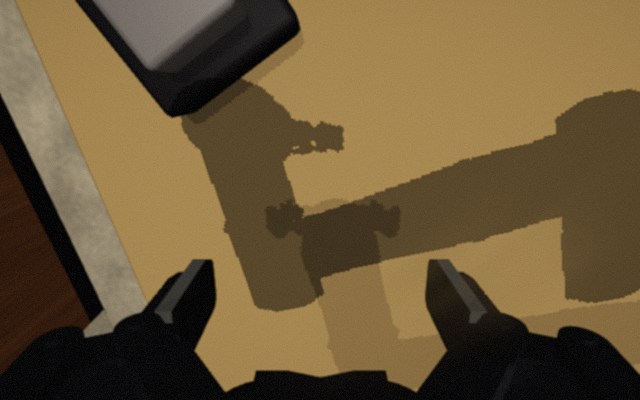

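The top view shows these positions:

| Item | Pixel position |
|---|---|
| Frame apex | (310,142); stud runs down-left, plate down-right |
| Offcut | (316,189) |
| Tray | (190,230) |
| Square with blue grip | grip (438,242), heel about (443,221) |
| Strip | (189,162) |
| Screwdriver | (440,165) |

The wrist view shows only bench and shadows so far.

```bash
cat >> h.py <<'E'
def rect(im,mask,z):
    c=max(cv2.findContours(mask.astype(np.uint8),cv2.RETR_EXTERNAL,cv2.CHAIN_APPROX_NONE)[0],key=cv2.contourArea)
    P=np.array([world(im,*p[0],z)[:2] for p in c],np.float32)
    return cv2.minAreaRect(P), c
E
python3 - <<'E'
from h import *
im=dict(np.load('/tmp/top0.npz'));Q=cloud(im)
hsv=cv2.cvtColor(im['color'],cv2.COLOR_RGB2HSV)
print('bench z',np.nanmedian(Q[270:330,350:450,2]))
def win(u0,u1,v0,v1):
    m=np.zeros(Q.shape[:2],bool);m[v0:v1,u0:u1]=1;return m
H=Q[...,2]
off=win(295,335,175,205)&(H>20)
print('off hsv',hsv[189,316],'bench',hsv[300,400],'h',np.nanmedian(H[186:192,312:320]))
dark=win(298,336,175,204)&(hsv[...,2]<75)
print('offcut depth',rect(im,off,40)[0],'dark',rect(im,dark,40)[0])
blue=win(420,460,225,260)&(hsv[...,0]>100)&(hsv[...,0]<130)&(hsv[...,1]>120)
print('grip',rect(im,blue,85)[0], 'h',np.nanmax(H[blue]))
tr=win(145,235,190,270)&(H>25);r=rect(im,tr,45)[0];print('tray',r)
fr=win(255,380,130,212)&(H>20)&~win(300,333,178,203)
P=rect(im,fr,40); print('frame',P[0])
x=np.stack(cv2.findContours(fr.astype(np.uint8),0,1)[0][0])[:,0]
ap=cv2.approxPolyDP(P[1],3,True)[:,0]
for p in ap: print(p,world(im,*p,40)[:2].round(1))
sq=win(390,475,210,265)&(H>15);P=rect(im,sq,36)
for p in cv2.approxPolyDP(P[1],3,True)[:,0]: print('sq',p,world(im,*p,36)[:2].round(1))
E
```

```text
bench z -1.2349487723206494
off hsv [ 10 189  70] bench [ 17 134 147] h 39.09715589924997
offcut depth ((582.04150390625, 0.3358345031738281), (34.55072021484375, 69.41160583496094), 15.920591354370117) dark ((577.6835327148438, 3.0350303649902344), (31.692533493041992, 68.95655822753906), 13.407258033752441)
grip ((431.985107421875, -338.4499206542969), (17.145204544067383, 43.2404899597168), 29.13301658630371) h 88.15459870503673
tray ((467.9781799316406, 351.0095520019531), (173.6578826904297, 169.55331420898438), 87.18610382080078)
frame ((585.004150390625, 0.6475067138671875), (219.71055603027344, 219.76673889160156), 53.24933624267578)
[262 196] [560.7 151.7]
[275 204] [538.4 115.6]
[311 156] [672.7  15.4]
[360 192] [ 571.6 -121.2]
[370 179] [ 608.  -149.5]
[308 133] [737.6  23.8]
sq [466 254] [ 398.  -417.1]
sq [444 218] [ 498.6 -357.1]
sq [398 244] [ 426.4 -226.8]
sq [403 248] [ 415.3 -240.7]
sq [441 225] [ 479.1 -348.3]
sq [448 234] [ 453.9 -367.6]
sq [430 241] [ 434.5 -316.6]
sq [430 247] [ 417.8 -316.4]
sq [439 250] [ 409.4 -341.5]
sq [452 242] [ 431.5 -378.4]
sq [460 256] [ 392.5 -400.2]
```

Request:
apply_moves --plan '[-1,0.022,-0.03,0.0,-3.8,-1,0.044,-0.06,0,-7.6,-1,0.066,-0.09,0,-11.4,-1,0.088,-0.12,0,-15.2,-1,0.11,-0.15,0,-19,-1,0.132,-0.18,0,-22.8,-1,0.154,-0.21,0,-26.6,-1,0.176,-0.24,0,-30.4]'

```text
clock: 0.82
position: [321.9, 366.0, 231.2]
ee_rot: [0.927, -0.375, -0.0, 0.0]
contact_force: [0.0, -0.2, -0.7]
gripper_width: 85.5
```

Request:
apply_moves --plan '[-1,0.022,-0.03,0.0,-3.8,-1,0.044,-0.06,0,-7.6,-1,0.066,-0.09,0,-11.4,-1,0.088,-0.12,0,-15.2,-1,0.11,-0.15,0,-19,-1,0.132,-0.18,0,-22.8,-1,0.154,-0.21,0,-26.6,-1,0.176,-0.24,0,-30.4]'

```text
clock: 1.48
position: [498.0, 126.1, 231.3]
ee_rot: [0.796, -0.605, -0.0, -0.0]
contact_force: [-0.0, -0.3, 0.1]
gripper_width: 85.5
```

Request:
apply_moves --plan '[-1,0.022,-0.03,0.0,0,-1,0.044,-0.06,0,0,-1,0.066,-0.09,0,0,-1,0.085,-0.12,0,0,-1,0.085,-0.127,0,0,-1,0.085,-0.127,0,0,-1,0.085,-0.127,0,0]'

```text
clock: 2.07
position: [581.8, 0.7, 230.8]
ee_rot: [0.797, -0.604, -0.001, 0.0]
contact_force: [-0.2, 0.3, 0.2]
gripper_width: 85.1
```

```bash
cat >> h.py <<'E'
from scipy.spatial.transform import Rotation as Ro
def wrist(name):
    s=arm.read_state(); im=arm.get_image('wrist'); save(name+'.png',im['color'])
    T=np.eye(4);T[:3,:3]=Ro.from_quat(s['ee_rot']).as_matrix();T[:3,3]=s['position']
    W=T@im['mount']; im['camera_from_world']=np.linalg.inv(W)
    np.savez('/tmp/'+name+'.npz',**im); return s,im
def yaw(s):
    R=Ro.from_quat(s['ee_rot']).as_matrix(); return np.degrees(np.arctan2(R[1,0],R[0,0]))
E
python3 - <<'E'
from h import *
s,im=wrist('w1');print(s['clock'],np.round(s['position'],1),yaw(s),np.round(s['joints'],3),np.round(s['contact_force'],2))
E
```

```text
2.0667 [581.8   0.7 230.8] -74.31609826655553 [ 0.279  0.312 -0.101 -0.    -1.158 -0.005] [-0.16  0.27  0.17]
```

View pics/w1.png

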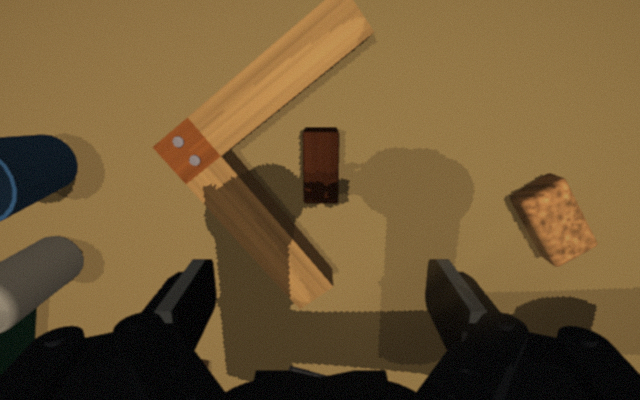

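The wrist view has the offcut at (321,165), square to the jaws. The frame's inner corner is near (218,155), with the plate running up-right and the stud down-right.

```bash
python3 - <<'E'
from h import *
im=dict(np.load('/tmp/w1.npz'));Q=cloud(im);H=Q[...,2]
print('bench',np.nanmedian(H[60:120,420:520]))
m=np.zeros(H.shape,bool);m[115:215,290:350]=1;m&=(H>30)&(H<50)
print('h',np.nanmedian(H[m]));zt=np.nanmedian(H[m])
print('off cloud',cv2.minAreaRect(Q[m][:,:2].astype(np.float32)),'ray',rect(im,m,40)[0])
m=np.zeros(H.shape,bool);m[0:320,140:385]=1;m&=(H>30)&(H<50);m[120:210,297:348]=0
n,l,st,_=cv2.connectedComponentsWithStats(m.astype(np.uint8));k=1+np.argmax(st[1:,4]);m=l==k
print('frame h',np.nanmedian(H[m]))
c=max(cv2.findContours(m.astype(np.uint8),0,1)[0],key=cv2.contourArea)
cv2.imwrite('pics/m1.png',m.astype(np.uint8)*255)
for p in cv2.approxPolyDP(c,5,True)[:,0]: print(p,world(im,*p,40)[:2].round(1))
E
```

```text
bench 0.301077318427474
h 40.32382982506863
off cloud ((581.1488647460938, 1.5334243774414062), (33.942787170410156, 69.0036849975586), 15.666605949401855) ray ((581.3057861328125, 0.9232330322265625), (33.79892349243164, 69.49219512939453), 15.653350830078125)
frame h 40.43083522781427
[353   0] [ 593.8 -142.7]
[324   0] [ 617.  -136.2]
[153 146] [736.7  23.8]
[299 308] [561.9 155.6]
[332 281] [537.  114.7]
[223 154] [672.6  13.6]
[373  32] [ 570.2 -124. ]
```

View pics/m1.png

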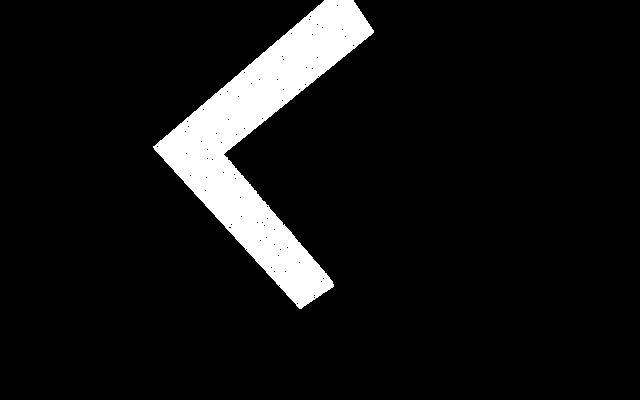

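The mask gives a clean L: inner corner (223,154), inner-face ends (373,32) and (332,281). Next I fit the inner faces.

```bash
cat > frame.py <<'E'
from h import *
def fit(im,m,corner,ea,eb,z=40):
    # corner,ea(stud end),eb(plate end) pixels; fit inner edges
    c=np.concatenate([k[:,0] for k in cv2.findContours(m.astype(np.uint8),0,1)[0]]) if 0 else max(cv2.findContours(m.astype(np.uint8),0,1)[0],key=cv2.contourArea)[:,0]
    out=[]
    for e in (ea,eb):
        a=np.array(corner,float);d=np.array(e,float)-a;L=np.hypot(*d);d/=L
        t=(c-a)@d;n=(c-a)@np.array([-d[1],d[0]])
        s=c[(t>8)&(t<L-8)&(abs(n)<4)]
        P=np.array([world(im,*p,z)[:2] for p in s],np.float32)
        vx,vy,x,y=cv2.fitLine(P,cv2.DIST_HUBER,0,.01,.01)[:,0]
        r=(P-[x,y])@[-vy,vx];print('n',len(s),'rms',r.std().round(2))
        v=np.array([vx,vy]);o=world(im,*e,z)[:2]-[x,y]
        if v@o<0:v=-v
        out.append((np.array([x,y]),v))
    (p,v),(q,w)=out
    k=np.linalg.solve(np.array([v,-w]).T,q-p);C=p+k[0]*v
    print('corner',C.round(1),'x ang',np.degrees(np.arctan2(v[1],v[0])).round(2),'y ang',np.degrees(np.arctan2(w[1],w[0])).round(2))
    return C
E
python3 - <<'E'
from frame import *
im=dict(np.load('/tmp/w1.npz'));H=cloud(im)[...,2]
m=np.zeros(H.shape,bool);m[0:320,140:385]=1;m&=(H>30)&(H<50);m[120:210,297:348]=0
fit(im,m,(223,154),(332,281),(373,32))
im=dict(np.load('/tmp/top0.npz'));H=cloud(im)[...,2]
m=np.zeros(H.shape,bool);m[130:212,255:380]=1;m&=H>20;m[178:203,300:333]=0
fit(im,m,(311,156),(275,204),(360,192))
E
```

```text
n 126 rms 0.35
n 137 rms 0.19
corner [672.7  13.1] x ang 143.2 y ang -126.79
n 35 rms 0.66
n 36 rms 0.68
corner [674.8  13.8] x ang 143.27 y ang -126.93
```

Request:
apply_moves --plan '[-1,0,0,-0.04,0,-1,0,0,-0.08,0,-1,0,0,-0.12,0,-1,0,0,-0.16,0,-1,0,0,-0.19,0,-1,0,0,-0.21,0,-1,0,0,-0.222,0,-1,0,0,-0.222,0]'

```text
clock: 2.78
position: [579.8, 2.1, 6.6]
ee_rot: [0.798, -0.603, -0.002, 0.002]
contact_force: [-0.1, 0.1, 1.0]
gripper_width: 85.4
```

Request:
apply_moves --plan '[1,0,0,0,0,1,0,0,0,0,1,0,0,0,0,1,0,0,0,0,1,0,0,0,0,1,0,0,0,0,1,0,0,0,0,1,0,0,0,0]'

```text
clock: 3.45
position: [583.4, 1.2, 10.9]
ee_rot: [0.797, -0.603, 0.001, -0.001]
contact_force: [-1.2, 1.7, 7.0]
gripper_width: 32.7
```

Request:
apply_moves --plan '[1,0,0,0.035,0,1,0,0,0.07,0,1,0,0.01,0.105,0,1,-0.01,0.035,0.12,0,1,-0.022,0.07,0.12,0,1,-0.034,0.105,0.12,0,1,-0.046,0.14,0.12,0,1,-0.058,0.175,0.12,0]'

```text
clock: 4.12
position: [523.3, 176.9, 129.4]
ee_rot: [0.797, -0.604, -0.0, -0.0]
contact_force: [0.5, 0.3, -1.0]
gripper_width: 33.0
```

Request:
apply_moves --plan '[1,-0.012,0.035,0,0,1,-0.024,0.07,0,0,1,-0.036,0.105,0,0,1,-0.046,0.14,0,0,1,-0.054,0.165,0,0,1,-0.055,0.175,0,0,1,-0.055,0.175,0,0,1,-0.055,0.175,0,0]'

```text
clock: 4.78
position: [469.0, 350.4, 128.9]
ee_rot: [0.797, -0.603, -0.0, 0.001]
contact_force: [0.9, 0.2, -0.6]
gripper_width: 33.1
```

```bash
python3 - <<'E'
from h import *
s,im=wrist('w2');print(s['clock'],np.round(s['position'],1),yaw(s),s['gripper_width'])
Q=cloud(im);H=Q[...,2]
m=(H>35)&(H<55); m[250:]=0
print(cv2.minAreaRect(Q[m][:,:2].astype(np.float32)))
E
```

```text
4.7833 [469.  350.4 128.9] -74.23625105809396 33.12792712847207
((466.02716064453125, 344.05194091796875), (146.69757080078125, 170.00193786621094), 87.1076431274414)
```

View pics/w2.png

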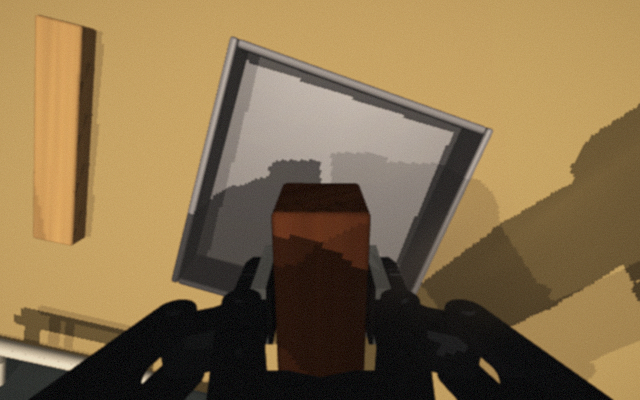

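The offcut is held at (322,280) in the image, over the tray interior at about (340,170). The measured tray centre agrees, so I lower it and let go.

Request:
apply_moves --plan '[1,0,0,-0.035,0,1,0,0,-0.07,0,1,0,0,-0.095,0,1,0,0,-0.108,0,1,0,0,-0.111,0,1,0,0,-0.111,0]'

```text
clock: 5.33
position: [469.7, 349.2, 17.7]
ee_rot: [0.797, -0.604, 0.0, 0.001]
contact_force: [0.3, -0.5, -0.3]
gripper_width: 33.3
```

Request:
apply_moves --plan '[-0.4,0,0,0,0,-0.4,0,0,0,0,-0.4,0,0,0,0,-0.4,0,0,0,0,-0.4,0,0,0.03,0,-0.4,0,0,0.065,0,-0.4,0,0,0.1,0,-0.4,0,0,0.12,0]'

```text
clock: 6.0
position: [470.7, 352.1, 143.1]
ee_rot: [0.798, -0.603, 0.001, -0.003]
contact_force: [1.6, 0.5, 0.1]
gripper_width: 60.1
```

```bash
python3 - <<'E'
from h import *
s,im=wrist('w3');print(s['clock'],np.round(s['position'],1),yaw(s),s['gripper_width'])
im=arm.get_image('top');np.savez('/tmp/top1.npz',**im);save('top1.png',im['color'])
E
```

```text
6.0 [470.7 352.1 143.1] -74.19486180503034 60.09007919621729
```

View pics/w3.png

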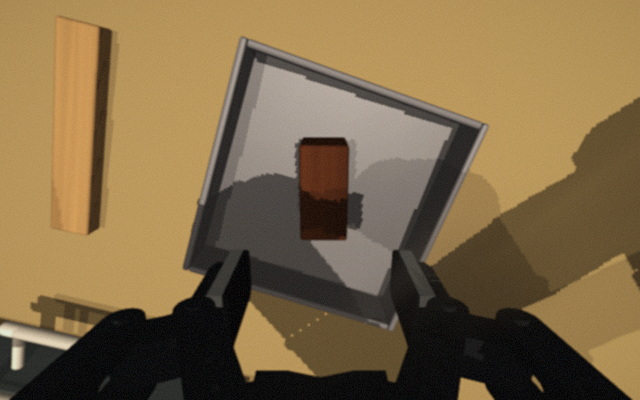

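The offcut lies flat and released in the tray at (323,190). Next I go to the square.

Request:
apply_moves --plan '[-1,0,-0.02,0.02,1,-1,-0.002,-0.055,0.04,2,-1,-0.004,-0.09,0.06,4,-1,-0.006,-0.125,0.08,6,-1,-0.008,-0.16,0.09,8,-1,-0.01,-0.195,0.09,10,-1,-0.012,-0.23,0.09,12,-1,-0.014,-0.265,0.09,13]'

```text
clock: 6.77
position: [454.5, 84.2, 228.2]
ee_rot: [0.861, -0.509, -0.0, -0.0]
contact_force: [0.2, -0.0, -0.6]
gripper_width: 85.0
```

Request:
apply_moves --plan '[-1,0,-0.036,0,0,-1,-0.002,-0.072,0,0,-1,-0.004,-0.108,0,0,-1,-0.006,-0.144,0,0,-1,-0.008,-0.18,0,0,-1,-0.01,-0.216,0,0,-1,-0.012,-0.252,0,0,-1,-0.014,-0.288,0,0]'

```text
clock: 7.43
position: [440.5, -203.7, 227.9]
ee_rot: [0.861, -0.509, -0.0, -0.0]
contact_force: [-0.1, 0.3, -0.4]
gripper_width: 85.4
```

Request:
apply_moves --plan '[-1,-0.004,-0.036,0,0,-1,-0.006,-0.072,0,0,-1,-0.008,-0.108,0,0,-1,-0.01,-0.13,0,0,-1,-0.01,-0.137,0,0,-1,-0.01,-0.137,0,0,-1,-0.01,-0.137,0,0]'

```text
clock: 8.02
position: [431.0, -338.6, 227.7]
ee_rot: [0.86, -0.51, -0.001, -0.0]
contact_force: [0.4, 0.2, 0.0]
gripper_width: 85.4
```

```bash
python3 - <<'E'
from h import *
s,im=wrist('w4');print(s['clock'],np.round(s['position'],1),yaw(s),s['gripper_width'],np.round(s['joints'],2))
Q=cloud(im);H=Q[...,2];hsv=cv2.cvtColor(im['color'],cv2.COLOR_RGB2HSV)
m=(H>76)&(H<95)&(hsv[...,0]>95)&(hsv[...,0]<135)&(hsv[...,1]>100); m[250:]=0
zt=np.nanmedian(H[m]);print(m.sum(),zt,'grip',rect(im,m,85)[0])
m=(H>28)&(H<44);m[260:]=0
n,l,st,_=cv2.connectedComponentsWithStats(m.astype(np.uint8));m=l==1+np.argmax(st[1:,4])
cv2.imwrite('pics/m4.png',m.astype(np.uint8)*255)
c=rect(im,m,36)[1]
for p in cv2.approxPolyDP(c,4,True)[:,0]: print(p,world(im,*p,36)[:2].round(1))
E
```

```text
8.0167 [ 431.  -338.6  227.7] -61.28723843890118 85.4186972786874 [-0.37  0.26 -0.19 -0.   -1.13  0.87]
1496 85.22626344949413 grip ((431.01409912109375, -340.78125), (21.53679084777832, 49.76951599121094), 29.90814208984375)
[397 110] [ 395.3 -417.6]
[265 114] [ 498.5 -357. ]
[276 259] [ 424.4 -231.5]
[289 259] [ 412.7 -237.9]
[282 129] [ 478.9 -352.4]
[397 125] [ 388.2 -406.2]
```

View pics/w4.png

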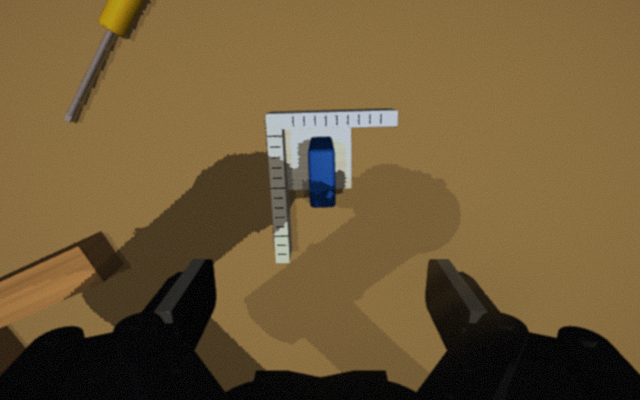

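View pics/m4.png

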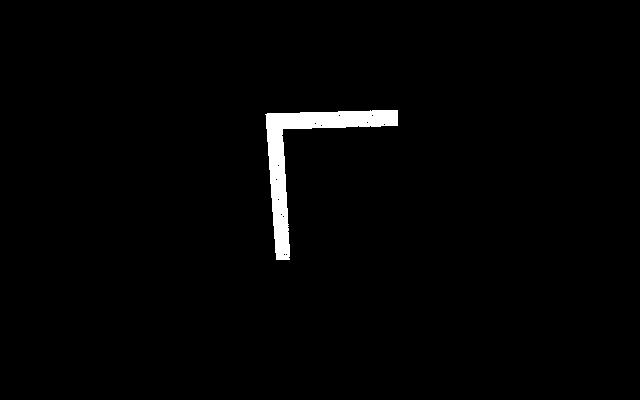

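The grip is at (321,172), the heel at (266,114), and the long leg runs down to (283,260). Sizes check out: grip 21.5 x 49.8 mm, height 85 mm. I descend and grasp.

Request:
apply_moves --plan '[-1,0,-0.001,-0.04,1.3,-1,0,-0.001,-0.08,1.3,-1,0,-0.001,-0.12,1.3,-1,0,-0.001,-0.15,1.3,-1,0,-0.001,-0.17,1.3,-1,0,-0.001,-0.18,1.3,-1,0,-0.001,-0.18,1.3,-1,0,-0.001,-0.18,1.3]'

```text
clock: 8.73
position: [432.3, -339.7, 49.1]
ee_rot: [0.867, -0.499, 0.0, 0.0]
contact_force: [-0.0, 0.3, 1.1]
gripper_width: 85.8
```

Request:
apply_moves --plan '[1,0,0,0,0,1,0,0,0,0,1,0,0,0,0,1,0,0,0,0,1,0,0,0,0,1,0,0,0,0,1,0,0,0,0,1,0,0,0,0]'

```text
clock: 9.4
position: [431.8, -340.4, 49.0]
ee_rot: [0.866, -0.5, 0.001, 0.0]
contact_force: [-1.5, 1.1, 5.6]
gripper_width: 21.3
```

```bash
python3 - <<'E'
from h import *
s,im=wrist('w5');print(s['clock'],np.round(s['position'],1),yaw(s),s['gripper_width'],s['contact_force'])
E
```

```text
9.4 [ 431.8 -340.4   49. ] -59.9409774040061 21.27285035716507 [-1.53540484  1.08157104  5.56659809]
```

View pics/w5.png

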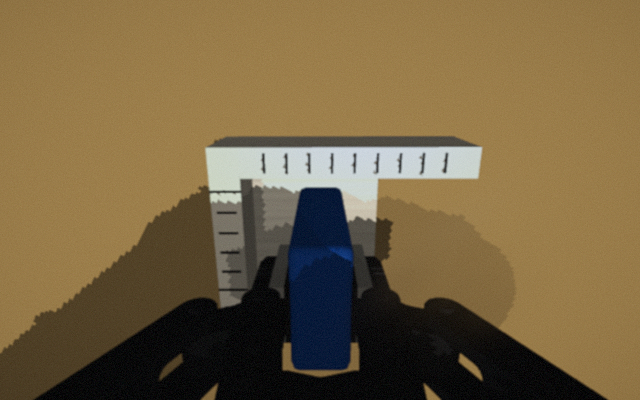

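Gripped at 21.3 mm, with the square parallel to the jaws. I lift, carry it to 25 mm off both faces and turn it +23.1°.

Request:
apply_moves --plan '[1,0,0,0.02,0,1,0,0,0.05,0,1,0,0,0.08,0,1,0.006,0.015,0.09,2,1,0.016,0.04,0.09,5,1,0.028,0.07,0.09,8,1,0.04,0.1,0.09,11,1,0.052,0.13,0.09,14]'

```text
clock: 10.12
position: [482.5, -208.7, 137.1]
ee_rot: [0.921, -0.39, -0.001, -0.0]
contact_force: [0.3, 0.4, -3.1]
gripper_width: 21.6
```

Request:
apply_moves --plan '[1,0.012,0.03,0,3,1,0.024,0.06,0,6,1,0.036,0.09,0,9,1,0.048,0.12,0,9.1,1,0.06,0.15,0,9.1,1,0.072,0.18,0,9.1,1,0.08,0.2,0,9.1,1,0.084,0.208,0,9.1]'

```text
clock: 10.78
position: [567.5, 0.6, 136.9]
ee_rot: [0.949, -0.315, -0.001, 0.0]
contact_force: [0.2, -0.2, -3.3]
gripper_width: 21.1
```

Request:
apply_moves --plan '[1,0,0,0,0,1,0,0,-0.02,0,1,0,0,-0.04,0,1,0,0,-0.06,0,1,0,0,-0.07,0,1,0,0,-0.07,0,1,0,0,-0.07,0]'

```text
clock: 11.37
position: [567.0, -3.1, 68.0]
ee_rot: [0.949, -0.316, -0.001, 0.001]
contact_force: [0.5, -0.7, -2.3]
gripper_width: 21.4
```

```bash
python3 - <<'E'
from h import *
s,im=wrist('w6');print(s['clock'],np.round(s['position'],1),yaw(s),s['gripper_width'],s['contact_force'],s['wrist_torque'])
for n in('scene','top'):
    im=arm.get_image(n);save(n+'2.png',im['color'])
    np.savez('/tmp/'+n+'2.npz',**im)
E
```

```text
11.3667 [567.   -3.1  68. ] -36.893576622537545 21.366668330155473 [ 0.47517544 -0.66704304 -2.25346058] [ 0.01274559 -0.02371521 -0.03440874]
```

View pics/w6.png

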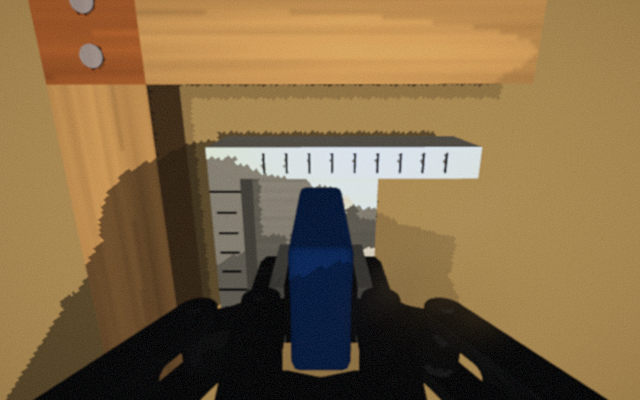

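View pics/scene2.png

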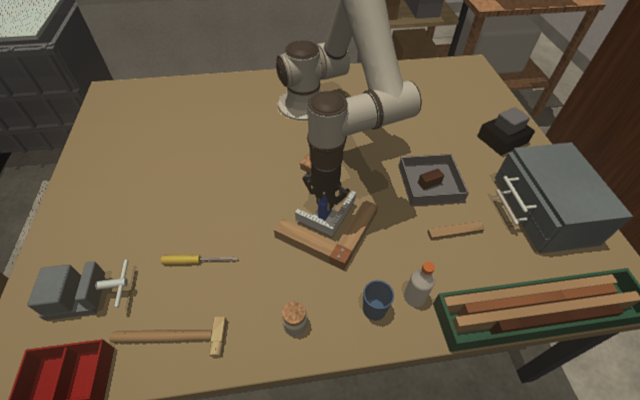

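The square is level in the gripper and parallel to both inner faces: plate edge at row 84, short leg top edge at row 147. I lower it to the bench and approach the corner diagonally.

Request:
apply_moves --plan '[1,0,0,-0.01,0,1,0,0,-0.016,0,1,0,0,-0.019,0,1,0,0,-0.019,0,1,0.008,0.001,-0.019,0,1,0.016,0.002,-0.019,0,1,0.024,0.0035,-0.019,0,1,0.028,0.004,-0.019,0]'

```text
clock: 12.18
position: [597.1, 2.2, 49.1]
ee_rot: [0.949, -0.316, 0.001, -0.0]
contact_force: [0.9, 0.2, -2.7]
gripper_width: 21.2
```

```bash
cat > chk.py <<'E'
from h import *
import sys
s,im=wrist(sys.argv[1]);p=np.array(s['position'])
a=np.radians(143.2);X=np.array([np.cos(a),np.sin(a)]);Y=np.array([-X[1],X[0]])
d=p[:2]-[672.7,13.1]
f=np.array(s['contact_force']);print(round(s['clock'],2),p.round(1),'yaw',round(yaw(s),2),'tilt',Ro.from_quat(s['ee_rot']).as_matrix()[:2,2].round(4))
print('heel est x,y',round(d@X-50,1),round(d@Y-50,1),'F along frame x,y,z',round(f[:2]@X,2),round(f[:2]@Y,2),round(f[2],2),'w',round(s['gripper_width'],1),'T',np.round(s['wrist_torque'],2))
E
python3 chk.py w7
```

```text
12.18 [597.1   2.2  49.1] yaw -36.84 tilt [0.0013 0.0001]
heel est x,y 4.0 4.0 F along frame x,y,z -0.6 -0.71 -2.68 w 21.2 T [-0.06  0.08 -0.04]
```

View pics/w7.png

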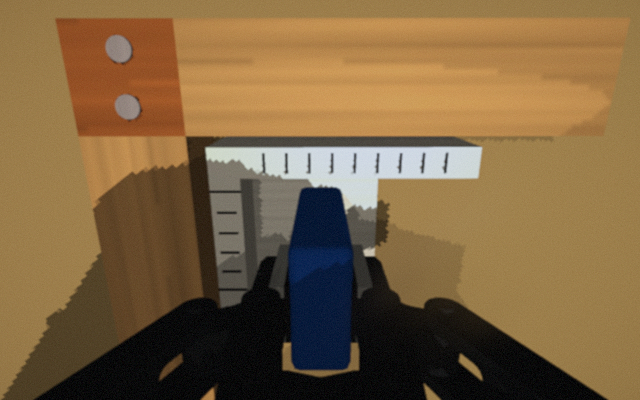

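About 4 mm is left on each face: plate edge at row 135, stud edge near column 190, leg corner at (207,147). I set it down lightly and creep in.

Request:
apply_moves --plan '[1,0,0,-0.001,0,1,0,0,-0.002,0,1,0.0014,0.0002,-0.002,0,1,0.0028,0.0004,-0.002,0,1,0.0042,0.0006,-0.002,0,1,0.0042,0.0006,-0.002,0,1,0.0042,0.0006,-0.002,0]'

```text
clock: 12.82
position: [599.0, 2.2, 49.0]
ee_rot: [0.949, -0.316, -0.0, 0.0]
contact_force: [-4.9, -0.4, 9.0]
gripper_width: 21.1
```

```bash
python3 chk.py w8
```

```text
12.82 [599.    2.2  49. ] yaw -36.82 tilt [-0.0003 -0.0004]
heel est x,y 2.5 2.9 F along frame x,y,z 3.66 3.24 8.97 w 21.1 T [0.08 1.02 0.08]
```

Request:
apply_moves --plan '[1,0,0,0.001,0,1,0.0014,0.0002,0.001,0,1,0.0028,0.0004,0.001,0,1,0.0028,0.0004,0.001,0,1,0.0028,0.0004,0.001,0,1,0.0028,0.0004,0.001,0]'

```text
clock: 13.37
position: [602.2, 2.6, 49.1]
ee_rot: [0.949, -0.316, -0.0, 0.0]
contact_force: [-3.8, -0.6, 4.7]
gripper_width: 21.6
```

```bash
python3 chk.py w9
```

```text
13.37 [602.2   2.6  49.1] yaw -36.84 tilt [-0.0002 -0.0004]
heel est x,y 0.2 0.7 F along frame x,y,z 2.7 2.74 4.67 w 21.6 T [-0.08  0.73 -0.01]
```

View pics/w9.png

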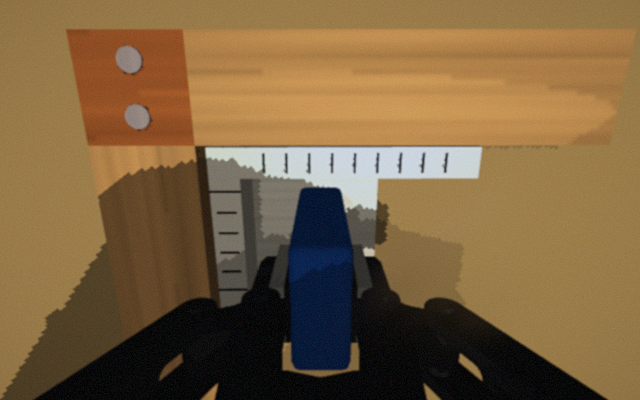

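The plate gap is almost closed (rows 145–147), and a thin dark line is left at the stud (columns 197–206). I keep pushing.

Request:
apply_moves --plan '[1,0.0007,0.0001,0.0003,0,1,0.0014,0.0002,0.0003,0,1,0.0021,0.0003,0.0003,0,1,0.0028,0.0004,0.0003,0,1,0.0028,0.0004,0.0003,0,1,0.0028,0.0004,0.0003,0]'

```text
clock: 13.92
position: [604.2, 3.0, 49.1]
ee_rot: [0.949, -0.316, -0.001, 0.001]
contact_force: [-4.9, -0.8, 6.9]
gripper_width: 21.5
```

```bash
python3 chk.py w10
```

```text
13.92 [604.2   3.   49.1] yaw -36.87 tilt [-0.0021 -0.0005]
heel est x,y -1.2 -0.9 F along frame x,y,z 3.47 3.62 6.93 w 21.5 T [ 0.05  1.26 -0.1 ]
```

Request:
apply_moves --plan '[1,0.0007,0.0001,0,0,1,0.0014,0.0002,0,0,1,0.0021,0.0003,0,0,1,0.0028,0.0004,0,0,1,0.0028,0.0004,0,0,1,0.0028,0.0004,0,0]'

```text
clock: 14.47
position: [604.3, 3.1, 49.3]
ee_rot: [0.949, -0.317, -0.003, 0.002]
contact_force: [-12.7, 1.0, 12.9]
gripper_width: 21.2
```

```bash
python3 chk.py w11
```

```text
14.47 [604.3   3.1  49.3] yaw -36.91 tilt [-0.0075 -0.0011]
heel est x,y -1.3 -1.0 F along frame x,y,z 10.78 6.8 12.94 w 21.2 T [ 0.24  2.88 -0.08]
```

View pics/w11.png

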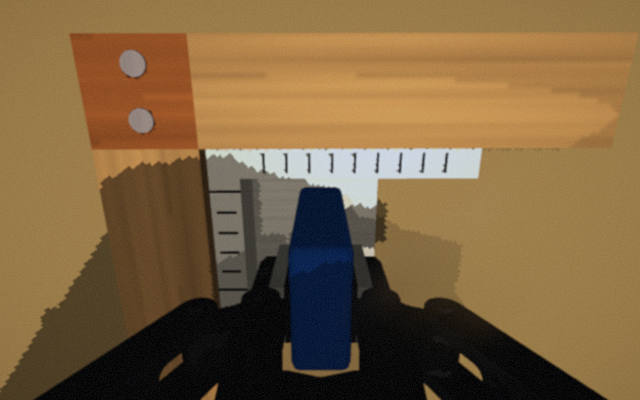

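Motion has stalled while force rises, so the plate is in contact. There is still a dark line at the stud (columns 200–206). I measure the gap by casting rays at the two edge heights.

```bash
cat > gap.py <<'E'
from h import *
import sys
im=dict(np.load('/tmp/%s.npz'%sys.argv[1]))
a=np.radians(143.2);X=np.array([np.cos(a),np.sin(a)]);Y=np.array([-X[1],X[0]])
g=im['color'].astype(int)
f=lambda u,v,z:(lambda d:(round(d@X,1),round(d@Y,1)))(world(im,u,v,z)[:2]-[672.7,13.1])
for v in (158,200,230,270,290):
    print(v,g[v,192:222].sum(-1).tolist())
for u in (260,350,450):
    print(u,g[140:158,u].sum(-1).tolist())
for v in (158,200,230): print('stud edge',v,[(u,f(u,v,40)[1]) for u in range(196,216,2)],'sq',[(u,f(u,v,36)[1]) for u in range(200,220,2)])
for u in (260,350,450): print('plate edge',u,[(v,f(u,v,40)[0]) for v in range(144,154)],'sq',[(v,f(u,v,36)[0]) for v in range(144,154)])
E
python3 gap.py w11
```

```text
158 [246, 279, 238, 226, 207, 259, 298, 245, 147, 90, 90, 97, 104, 221, 382, 490, 451, 378, 342, 342, 351, 334, 339, 340, 350, 347, 343, 345, 351, 356]
200 [202, 184, 203, 205, 201, 207, 203, 217, 200, 196, 192, 171, 119, 92, 100, 91, 96, 159, 254, 309, 347, 349, 342, 342, 327, 329, 334, 345, 346, 345]
230 [191, 182, 208, 201, 216, 200, 200, 203, 203, 215, 201, 202, 205, 191, 176, 127, 104, 93, 99, 99, 168, 250, 323, 347, 328, 343, 343, 328, 321, 330]
270 [177, 183, 176, 188, 201, 185, 193, 190, 187, 215, 214, 207, 209, 202, 203, 214, 194, 177, 140, 125, 90, 103, 95, 88, 133, 192, 247, 245, 251, 217]
290 [191, 178, 172, 176, 175, 179, 192, 185, 194, 189, 205, 215, 199, 191, 217, 204, 212, 208, 198, 192, 150, 122, 112, 87, 97, 95, 97, 94, 112, 111]
260 [406, 412, 421, 410, 389, 402, 402, 406, 458, 571, 616, 639, 598, 507, 470, 539, 611, 634]
350 [411, 405, 416, 415, 422, 408, 404, 419, 498, 587, 615, 640, 637, 625, 601, 622, 639, 640]
450 [404, 400, 397, 402, 408, 397, 407, 384, 404, 505, 593, 637, 643, 641, 636, 640, 640, 634]
stud edge 158 [(196, np.float64(-4.5)), (198, np.float64(
[... 2303 characters left out ...]
, (146, np.float64(-0.0)), (147, np.float64(0.4)), (148, np.float64(0.8)), (149, np.float64(1.3)), (150, np.float64(1.7)), (151, np.float64(2.2)), (152, np.float64(2.6)), (153, np.float64(3.0))]
plate edge 450 [(144, np.float64(-1.4)), (145, np.float64(-1.0)), (146, np.float64(-0.6)), (147, np.float64(-0.2)), (148, np.float64(0.3)), (149, np.float64(0.7)), (150, np.float64(1.1)), (151, np.float64(1.5)), (152, np.float64(2.0)), (153, np.float64(2.4))] sq [(144, np.float64(-0.8)), (145, np.float64(-0.4)), (146, np.float64(0.1)), (147, np.float64(0.5)), (148, np.float64(1.0)), (149, np.float64(1.4)), (150, np.float64(1.8)), (151, np.float64(2.3)), (152, np.float64(2.7)), (153, np.float64(3.2))]
```

```bash
python3 - <<'E'
import cv2
im=cv2.imread('pics/w11.png')[130:310,170:300];cv2.imwrite('pics/z11.png',cv2.resize(im,None,fx=3.3,fy=3.3,interpolation=cv2.INTER_NEAREST))
E
```

```text
(no output)
```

View pics/z11.png

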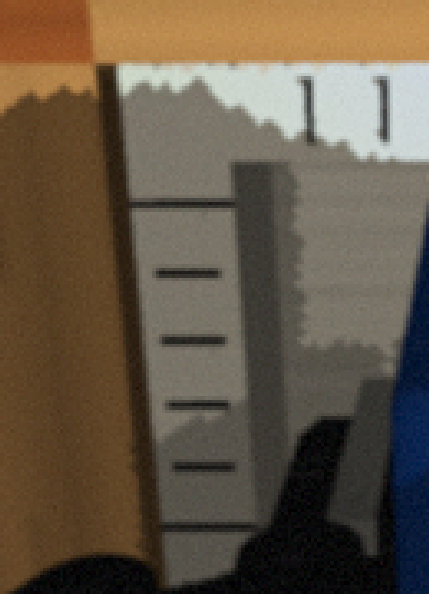

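By rays, the gap at the stud is about 1.1 mm along its whole length, so the faces are parallel. The plate gap is about 0. Friction is holding the square off the stud, so I ease the down-force and push toward the stud.

Request:
apply_moves --plan '[1,0,0,0.0015,0,1,0.0006,0.0008,0.0015,0,1,0.0012,0.0016,0.0015,0,1,0.0018,0.0024,0.0015,0,1,0.0018,0.0024,0.0015,0,1,0.0018,0.0024,0.0015,0]'

```text
clock: 15.02
position: [605.4, 4.4, 49.6]
ee_rot: [0.949, -0.317, -0.004, 0.003]
contact_force: [-10.6, -2.9, 7.7]
gripper_width: 21.3
```

```bash
python3 chk.py w12; python3 - <<'E'
import cv2
im=cv2.imread('pics/w12.png')[130:310,170:300];cv2.imwrite('pics/z12.png',cv2.resize(im,None,fx=3.3,fy=3.3,interpolation=cv2.INTER_NEAREST))
E
python3 gap.py w12 | head -3
```

```text
15.02 [605.4   4.4  49.6] yaw -36.91 tilt [-0.0102 -0.0026]
heel est x,y -1.3 -2.7 F along frame x,y,z 6.71 8.65 7.68 w 21.3 T [-0.83  2.54 -0.05]
158 [201, 190, 209, 222, 265, 262, 259, 231, 211, 241, 308, 257, 162, 123, 170, 249, 303, 340, 357, 346, 345, 345, 335, 344, 342, 332, 338, 346, 354, 355]
200 [199, 200, 192, 193, 190, 202, 206, 216, 210, 211, 196, 199, 208, 204, 189, 152, 125, 103, 187, 288, 330, 340, 342, 344, 339, 350, 336, 338, 336, 338]
230 [183, 180, 187, 200, 204, 192, 197, 194, 213, 203, 209, 202, 207, 206, 203, 197, 201, 203, 171, 119, 111, 172, 237, 273, 300, 332, 347, 319, 324, 317]
```

Request:
apply_moves --plan '[1,0.0007,0.0006,0.0003,0,1,0.0014,0.0012,0.0006,0,1,0.0021,0.0018,0.0006,0,1,0.0021,0.0018,0.0006,0,1,0.0021,0.0018,0.0006,0,1,0.0021,0.0018,0.0006,0]'

```text
clock: 15.57
position: [605.4, 4.5, 49.7]
ee_rot: [0.948, -0.317, -0.006, 0.005]
contact_force: [-13.8, -7.1, 8.4]
gripper_width: 21.2
```

```bash
python3 chk.py w13; python3 - <<'E'
import cv2
im=cv2.imread('pics/w13.png')[130:310,170:300];cv2.imwrite('pics/z13.png',cv2.resize(im,None,fx=3.3,fy=3.3,interpolation=cv2.INTER_NEAREST))
E
python3 gap.py w13 | head -8
```

```text
15.57 [605.4   4.5  49.7] yaw -36.96 tilt [-0.0149 -0.0045]
heel est x,y -1.2 -2.8 F along frame x,y,z 6.8 13.94 8.45 w 21.2 T [-2.13  3.09  0.05]
158 [197, 201, 196, 210, 196, 219, 192, 204, 189, 194, 194, 140, 102, 114, 178, 253, 312, 346, 343, 347, 348, 346, 341, 348, 349, 338, 350, 336, 341, 340]
200 [198, 192, 192, 199, 190, 202, 207, 220, 200, 222, 206, 205, 201, 195, 189, 166, 113, 130, 219, 311, 341, 344, 332, 339, 340, 342, 332, 338, 346, 352]
230 [191, 191, 187, 212, 204, 192, 206, 187, 204, 199, 194, 203, 211, 205, 209, 199, 209, 197, 165, 116, 121, 167, 225, 260, 304, 329, 333, 317, 328, 316]
270 [191, 169, 169, 186, 189, 185, 187, 196, 186, 202, 187, 200, 202, 211, 200, 162, 147, 152, 158, 141, 154, 149, 122, 117, 132, 169, 230, 247, 236, 226]
290 [187, 187, 186, 176, 184, 181, 175, 180, 179, 187, 193, 175, 195, 182, 197, 207, 192, 180, 167, 147, 147, 146, 149, 138, 127, 113, 79, 105, 108, 132]
260 [404, 427, 409, 409, 403, 401, 393, 399, 438, 529, 603, 638, 633, 631, 614, 556, 510, 548]
350 [418, 421, 417, 414, 412, 411, 413, 447, 546, 618, 653, 640, 644, 646, 656, 647, 628, 648]
450 [405, 407, 403, 407, 412, 402, 414, 491, 597, 645, 641, 636, 640, 641, 649, 640, 639, 638]
```

View pics/z13.png

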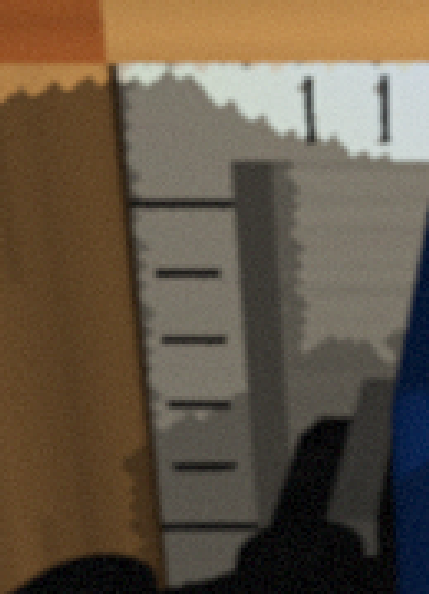

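The gap has now closed to about 3 px, which is what the 4 mm height step alone would show. Stud force is up to 14 N with no motion. I add push toward the plate.

Request:
apply_moves --plan '[1,0.0008,-0.0006,0,0,1,0.0016,-0.0012,0,0,1,0.0024,-0.0018,0,0,1,0.0024,-0.0018,0,0,1,0.0024,-0.0018,0,0,1,0.0024,-0.0018,0,0]'

```text
clock: 16.12
position: [605.3, 4.5, 49.7]
ee_rot: [0.948, -0.317, -0.009, 0.004]
contact_force: [-20.8, 0.4, 14.2]
gripper_width: 21.1
```

```bash
python3 chk.py w14;python3 gap.py w14 | head -8
```

```text
16.12 [605.3   4.5  49.7] yaw -36.98 tilt [-0.0194 -0.0028]
heel est x,y -1.2 -2.7 F along frame x,y,z 16.91 12.19 14.17 w 21.1 T [0.15 4.95 0.  ]
158 [208, 203, 209, 205, 208, 216, 184, 208, 201, 201, 154, 135, 90, 174, 256, 297, 343, 353, 353, 349, 342, 350, 346, 339, 347, 339, 345, 337, 347, 342]
200 [198, 189, 198, 208, 199, 212, 192, 220, 198, 196, 207, 206, 200, 194, 172, 139, 107, 129, 244, 315, 340, 349, 342, 333, 352, 355, 349, 341, 346, 347]
230 [191, 186, 197, 195, 207, 194, 200, 192, 196, 212, 216, 201, 215, 203, 199, 204, 194, 192, 149, 106, 136, 168, 232, 265, 302, 336, 329, 327, 331, 326]
270 [198, 172, 170, 193, 183, 189, 176, 181, 191, 203, 213, 190, 200, 193, 168, 144, 149, 142, 150, 158, 131, 144, 134, 102, 135, 184, 229, 235, 235, 214]
290 [194, 183, 176, 177, 176, 170, 178, 173, 197, 193, 190, 203, 189, 214, 205, 196, 199, 177, 159, 152, 148, 155, 143, 131, 121, 100, 101, 117, 140, 132]
260 [409, 411, 412, 405, 401, 405, 385, 396, 451, 540, 611, 628, 627, 600, 583, 543, 498, 549]
350 [422, 412, 408, 406, 417, 414, 414, 455, 552, 625, 650, 651, 651, 649, 647, 634, 640, 642]
450 [404, 402, 392, 401, 409, 403, 414, 527, 609, 644, 633, 647, 643, 641, 641, 629, 640, 643]
```

Both forces are up with no motion. I check the square's own tilt and yaw from depth.

```bash
cat > tilt.py <<'E'
from h import *
import sys
im=dict(np.load('/tmp/%s.npz'%sys.argv[1]));Q=cloud(im)
def plane(P):
    A=np.c_[P[:,:2]-P[:,:2].mean(0),np.ones(len(P))]
    for _ in range(3):
        k=np.linalg.lstsq(A,P[:,2],rcond=None)[0];r=P[:,2]-A@k;o=abs(r)<2.5*r.std();A=A[o];P=P[o]
    return k.round(4),r.std().round(2),len(P)
def reg(*bs):
    P=np.concatenate([Q[b[2]:b[3],b[0]:b[1]].reshape(-1,3) for b in bs]);return P[np.isfinite(P).all(1)]
print('square top',plane(reg((215,470,154,174),(218,236,180,250))))
print('frame top',plane(reg((200,600,60,140),(110,185,170,280))))
E
python3 tilt.py w9; python3 tilt.py w14
```

```text
square top (array([ 1.50000e-03, -9.00000e-04,  3.64393e+01]), np.float64(0.58), 6202)
frame top (array([ 9.00000e-04, -1.00000e-04,  4.04202e+01]), np.float64(0.61), 39369)
square top (array([-9.20000e-03, -6.30000e-03,  3.68755e+01]), np.float64(0.59), 6246)
frame top (array([ 5.00000e-04, -0.00000e+00,  4.04051e+01]), np.float64(0.61), 39122)
```

The square tilts about 0.011 rad, well within 0.04, and the frame top reads level. I ease the down-force slightly so that less of the push is lost to bench friction, then let it settle.

Request:
apply_moves --plan '[1,0,0,0.0005,0,1,0,0,0.001,0,1,0,0,0.001,0,1,0,0,0.001,0,1,0,0,0.001,0,1,0,0,0.001,0,1,0,0,0.001,0,1,0,0,0.001,0]'

```text
clock: 16.83
position: [605.3, 4.5, 49.7]
ee_rot: [0.948, -0.317, -0.009, 0.004]
contact_force: [-18.1, 0.2, 9.0]
gripper_width: 21.4
```

```bash
python3 chk.py w15;python3 tilt.py w15; python3 - <<'E'
from h import *
im=dict(np.load('/tmp/w15.npz'))
# edge direction of square's outer short-leg face vs plate, and long leg vs stud: subpixel edges
g=cv2.GaussianBlur(im['color'].astype(np.float32).sum(-1),(3,3),0)
a=np.radians(143.2)
def ang(px,z):
    P=np.array([world(im,*p,z)[:2] for p in px],np.float32);v=cv2.fitLine(P,cv2.DIST_HUBER,0,.01,.01)[:2,0]
    return (np.degrees(np.arctan2(v[1],v[0]))%180).round(2)
L=[(200+np.argmax(np.diff(g[v,200:225])),v) for v in range(190,262)]
B=[(u,175+np.argmin(np.diff(g[175:190,u]))) for u in range(385,470)]
print('long leg outer',ang(L,36),'short leg inner edge',ang(B,36),'frame 143.2 / 53.2')
for n in('scene','top'):
    im=arm.get_image(n);save(n+'3.png',im['color']);np.savez('/tmp/'+n+'3.npz',**im)
E
```

```text
16.83 [605.3   4.5  49.7] yaw -36.99 tilt [-0.0196 -0.0027]
heel est x,y -1.2 -2.7 F along frame x,y,z 14.61 10.72 8.96 w 21.4 T [0.06 4.34 0.07]
square top (array([-9.90000e-03, -6.50000e-03,  3.68805e+01]), np.float64(0.58), 6219)
frame top (array([ 1.00000e-03, -1.00000e-04,  4.04007e+01]), np.float64(0.6), 39161)
long leg outer 142.93 short leg inner edge 52.82 frame 143.2 / 53.2
```

View pics/w15.png

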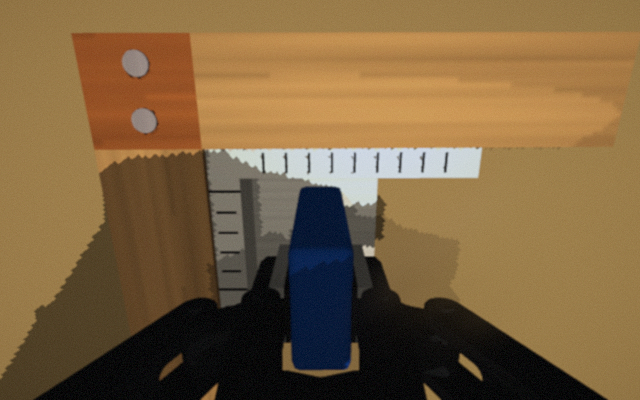

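View pics/scene3.png

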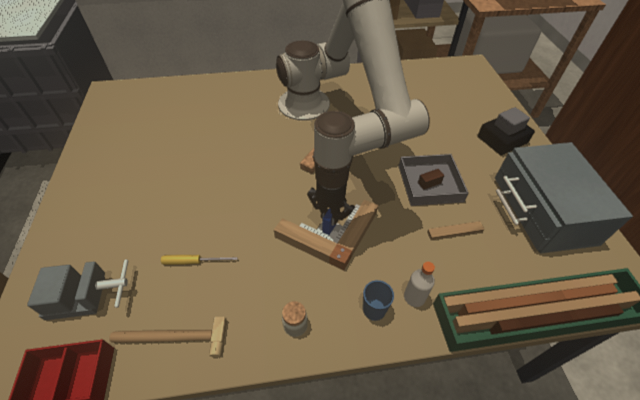

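The square touches both faces (plate edge row 148, stud edge column 203) and is parallel within about 0.4°. The scene view shows the offcut still in the tray, and the screwdriver and strip where they were. I hand in now.

```bash
python3 - <<'E'
from h import *
s=arm.read_state();print(np.round(s['contact_force'],1),np.abs(s['joint_vel']).max())
print(arm.job_done())
E
```

```text
[-18.9   0.2   9.7] 0.0009975552501878863
the job is handed in; nothing more can be done
None
```

I put the offcut in the grey tray, then pressed the square into the frame corner by its blue grip and handed in with it still gripped and pushing. No verdict was reported; the clock read about 17 s.

Last checks:
- **Push:** the tool pushes with about 14.6 N toward the plate and 10.7 N toward the stud. Some of that is taken by friction, so the actual contact forces are lower. When I pushed harder on each face, the force rose and the square did not move.
- **Fit:** the square is parallel to the frame within about 0.4° (0.007 rad) and tilted about 0.012 rad. The remaining line at the stud is what the 4 mm height step between stud and square would show.
- **Other items:** the offcut lies let go in the tray. By eye in the scene picture, the screwdriver and strip have not moved.

**Disagreement:** the heel position worked out from the arm pose is about (-1.2, -2.7) mm. That is beyond contact, and y is close to the 3 mm limit. I attribute it to the hand leaning about 0.02 rad and to calibration error, because the pictures and the stalled motion show contact on both faces.

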